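# Set out one weight slug for the king

## Task

Press the slug dispenser's plunger fully in once so that a single brass weight slug comes out onto the counter, and let the plunger spring back. Then, with the fingertips, nudge that slug aside along the counter until it lies flat right beside the foot of the king blank, touching it or within a finger's breadth. Do not pick anything up, and leave the king standing where it is and everything else alone.

Things in the scene. Friction and masses are not known exactly. Their poses are not given: they have to be found in the camera images.
- dispenser: Fixed slug dispenser screwed to the counter: green block (x -70 to +19, y +-22 mm, 39 mm high) with a clear tube (diameter 36, steel collar 41, top 51 mm above counter); 2 mm screw ears out to y +-42 at x -62 to -30. Origin on the counter under the tube's axis; +x is the way the plunger is pressed and the slug comes out, z up. Four slugs are stacked inside; a press pushes out only the lowest.
- knob_face (a point): Centre of the flat outer face of the plunger's boxwood knob (disc, diameter 38, 12 mm thick), 24 mm above the counter; moves with the plunger. The face looks along the dispenser's -x; it lies at dispenser x = -141 mm at rest and -92 mm fully pressed. Beyond the face (towards -x) the counter is free.
- plunger (a joint): Travel of the plunger along the dispenser's +x axis: 0 = out (rest), 0.049 m = fully in, against a hard stop. A spring resists with about 2.5 N at the start and 6 N at the end (more when pressed fast) and brings it back out to 0 by itself when it is let go.
- slug0: Lowest slug in the tube, the one that comes out: brass disc, diameter 26, 10 mm thick, about 45 g. Origin at the centre of its underside, z along its axis. At first inside the dispenser, 2 mm above the counter; after a full press flat on the counter with its centre about 46 mm along dispenser +x, in front of the outlet (the opening at the block's +x end, at counter height).
- slug1: Slug number 2 from the bottom of the stack, same disc as slug0; must stay in the tube (it drops by 10 mm after the press). Origin at the centre of its underside.
- slug2: Slug number 3 from the bottom of the stack, same disc as slug0; must stay in the tube (it drops by 10 mm after the press). Origin at the centre of its underside.
- slug3: Slug number 4 from the bottom of the stack, same disc as slug0; must stay in the tube (it drops by 10 mm after the press). Origin at the centre of its underside.
- king: Loose dark rosewood king blank standing on the counter: foot of diameter 40 mm (9 mm high), slender stem, 76 mm tall, at most 28 mm wide above the foot; about 85 g, tips easily. Origin at the centre of its underside. It stands to the left or to the right of the outlet, 125 to 150 mm aside, with the cup on the other side.
- cup: Bystander: small chipped white coffee cup holding brass pins, diameter 60 mm at the rim, 52 mm tall (pins reach 56 mm), standing loose on the other side of the outlet from the king. Origin at the centre of its underside.
- stand: Bystander: loose slotted oak stand 270 x 50 mm, 52 mm high, holding six boxwood bishops upright (tops 75 mm above the counter), on the robot's right. Origin at the centre of its underside, x along its length.
- gouge: Bystander: bone-handled gouge lying loose on the counter on the robot's left, 205 mm long, 26 mm high. Origin on the counter under the ferrule, x towards the blade.
- sander: Bystander: loose rounded red rubber sanding block 90 x 52 x 34 mm on the robot's left. Origin at the centre of its underside.
Not all that is in view belongs to the job. Of the things that look like the dispenser, take the one that is nearest to the robot's base at the start.

How it is judged (in metres and radians):
On the way, in this order (a step that is already met when the one before it is completed fails the run):
1. the plunger is pressed fully in (at least 44 of its 49 mm) (value of joint plunger above 0.044 m), for 0.02 s.
2. one slug lies flat on the counter in front of the outlet and the plunger has sprung back out (x of slug0 in the frame of dispenser above 0.03 m and height (world z) of slug0 below 0.0015 m and value of joint plunger below 0.003 m), for 0.1 s.
At the end, for the whole second after the job is handed in: The one ejected slug lies flat and still on the counter, its centre at most 54 mm from the king's (edges 21 mm apart); plunger back out (3 mm); king upright; three slugs still in the tube; king, cup, stand, gouge and sanding block within 10 mm of their starts (horizontal distance between slug0 and king below 0.054 m and height (world z) of slug0 below 0.0015 m and angle between each of slug0, king's own z axis and vertical below 0.1 rad and linear speed of slug0 below 0.01 m/s and value of joint plunger below 0.003 m and distance of each of king, cup, stand, gouge, sander from where it was at the start of the episode below 0.01 m and distance of each of slug1, slug2, slug3 from where it was at the start of the episode below 0.018 m); the robot touches nothing.
It fails at once if a second slug is ejected, or a slug is taken out of the tube (distance of any of slug1, slug2, slug3 from where it was at the start of the episode above 0.018 m).
It fails at once if the plunger is pressed again after the slug has been moved away from the outlet (horizontal distance between slug0 and dispenser above 0.075 m and value of joint plunger above 0.01 m).
It fails at once if the slug is lifted off the counter or turned over (height (world z) of slug0 above 0.01 m or angle between slug0's own z axis and vertical above 0.6 rad).
It fails at once if the king is shoved away (10 mm), lifted or knocked over (distance of king from where it was at the start of the episode above 0.01 m or angle between king's own z axis and vertical above 0.35 rad).
It fails at once if cup, stand, gouge or sanding block is disturbed (moved by 10 mm) (distance of any of cup, stand, gouge, sander from where it was at the start of the episode above 0.01 m).
It also fails if it takes over 48 s, if anything falls off the work surface, if the arm or the gripper's body presses on something with over 40 N, if the wrist force passes 120 N, or if a joint passes its speed limit or range.

## Robot

A 6-joint arm with a two-finger parallel gripper is mounted at the origin on the work surface. World frame = base frame: x ahead of the robot, y to its left, z up, the work surface at z = 0. Lengths are in m, angles in degrees, forces in N, time in s.
With the tool pointing down it reaches from about 0.375 to 0.825 m from the base axis. Payload 5.5 kg.
Tool frame: the origin (TCP) lies at the very end of the fingers, on their centre line; the grasp point (between the pads) lies 19 mm behind it (arm.tcp_to_grasp is the distance from the TCP to the grasp point, in m); z points along the fingers, y is the direction in which the jaws open and shut (so a half turn about z gives the same grasp; the last joint's range is limited). The gripper opens to 85 mm and grips with 20 to 120 N. Pads are 22 mm wide; open, the fingers measure 114 mm over their backs; the gripper's body (76 mm by 85 mm) begins 54 mm behind the grasp point. The pads swing forward as they close: fully open they stand 13 mm farther back than shut.
Start: joints at [-66.234, 17.962, -2.699, 69.339, 0, 90], TCP at [0.242, -0.549, 0.231] pointing down, gripper open.
Joint ranges: [-152.73, 152.73], [-39.44, 99.34], [-58.76, 71.6], [-118.89, 123.64], [-81.53, 83.1], [-180, 180]. Speed limits (degrees/s): [136.94, 136.94, 172.46, 180, 180, 180].

## Interface

Orientations are given as [roll, pitch, yaw] about the fixed x, y, z axes, in that order (R = Rz(yaw) Ry(pitch) Rx(roll)).
In Python, from station import readout, vision, arm gives the robot as it stands.
- The arm moves only by the tool apply_moves, never from a script. Its argument "commands" is a list of rows, each an object of numbers: "x", "y", "z": the shift along the world's x, y, z in mm; "roll": the turn about the world's z in degrees; "hand": the opening in per cent of the stroke, from 0 (shut) to 100 (fully open). In form: [{"x": .., "y": .., "z": .., "roll": .., "hand": ..}, ...]. A call has 1 to 20 rows; each row is the pose to reach, as a shift and turn from the pose commanded when the call began; what a row does not reach only later rows make up. A row lasts 1/10 s, in which the tool goes at most 50 mm and 8.59 degrees, less where a joint would pass 70% of its speed; a pose out of reach is approached as far as the arm can. A call with a gripper value outside its range is refused whole. The fingers move at their own pace and stop on an object; "newtons" is the grip in N (left out, the last holds). Time passes only in rows, so rows that repeat a pose let the fingers close. It gives the time, the measured TCP pose, the force and the opening at its end, in the units of the state.
- readout.observe(): the state, without advancing time (a new reading comes with each control period).
- vision.grab_frame(name): name is "side" or "top"; returns a dict with "pixels" (400x640x3 uint8, red, green, blue), "fx", "fy", "cx", "cy" (pixels), "R" (3x3) and "t" (3): a world point X has camera coordinates R X + t. Camera axes: x right, y down, z forward; pixel columns grow to the right and rows downward; lengths in m; the calibration is good to about 2 mm. A picture is of the moment at which its call begins. There is no depth.
- arm.hand_in(): hands the job in, once; it reports no verdict.
The state is a dict: "clock": time; "joint_positions": joint angles; "dq": joint speeds; "tau": joint torques, N m; "ee_pos": TCP position; "eef_rot": TCP orientation; "ft_force": force on the tool from outside, world axes, zero at the start; "torque": the same for the moment, N m; "opening": finger opening in m.
Only numpy, scipy, OpenCV 4.12 (cv2) and the standard library are available. Lean on these libraries where they do the work, as an engineer would, in place of code of your own. Each camera call takes 0.05 s, during which the arm holds its last target.

## Working session

There is one attempt and no reset: what is moved stays moved. The work goes in short steps, Python scripts to look and compute and a tool call to move; the robot and the scene stay as the last step left them, time stands still between calls to the robot, and variables do not carry over. Pictures are saved under pics/ and viewed, and the job is handed in when it is done.

Besides the shell and the picture viewer there is one more tool, called after "Call:" by a JSON object that holds its "op" and its "data", one argument or row to a line. apply_moves: Moves the arm, as the interface text tells. Its arguments: {"type":"object","properties":{"commands":{"type":"array"},"newtons":{"type":"number"}},"required":["commands"]}

```bash
mkdir -p pics
cat > h.py <<'E'
import numpy as np, cv2, pickle
from station import readout, vision, arm
def grab(n,fn):
    f=vision.grab_frame(n); cv2.imwrite(f'pics/{fn}.png',f['pixels'][:,:,::-1]); pickle.dump(f,open(f'pics/{fn}.pkl','wb')); return f
def load(fn): return pickle.load(open(f'pics/{fn}.pkl','rb'))
def ray(f,u,v,z):
    R=np.array(f['R']);t=np.array(f['t']); c=-R.T@t
    d=R.T@np.array([(u-f['cx'])/f['fx'],(v-f['cy'])/f['fy'],1.])
    return c+d*(z-c[2])/d[2]
def proj(f,X):
    p=np.array(f['R'])@np.array(X)+np.array(f['t']); return f['fx']*p[0]/p[2]+f['cx'],f['fy']*p[1]/p[2]+f['cy']
E
python3 - <<'E'
from h import *
for n in('side','top'):
    f=grab(n,n+'0'); R=np.array(f['R']); print(n,-R.T@np.array(f['t']),R[2],f['fx'])
print(readout.observe())
E
```

```text
side [ 0.52720319 -0.64053273  0.88361013] [ 0.08884818  0.61796883 -0.78116613] 377.070398632778
top [ 0.48854292 -0.01348398  1.50069227] [ 0.07315715  0.02270324 -0.99706198] 431.5911120051645
{'clock': 0.1, 'joint_positions': array([-6.62328951e+01,  1.80011224e+01, -2.74979998e+00,  6.93402188e+01,
       -2.08438865e-03,  9.00010471e+01]), 'dq': array([-0.02550283, -0.08636318,  0.12236516,  0.03171057,  0.02440284,
        0.234599  ]), 'tau': array([-2.03893025e-03, -5.40767562e+01,  3.40540516e+01,  1.12505938e-02,
        1.49311808e-05, -1.81466085e-06]), 'ee_pos': array([ 0.24158457, -0.54862825,  0.23050055]), 'eef_rot': array([-1.79908859e+02,  2.08605161e-03,  2.37660611e+01]), 'ft_force': array([0.14914623, 0.70276148, 0.27971949]), 'torque': array([ 0.01460842, -0.04740498, -0.04027268]), 'opening': 0.08514740272034314}
```

View pics/side0.png

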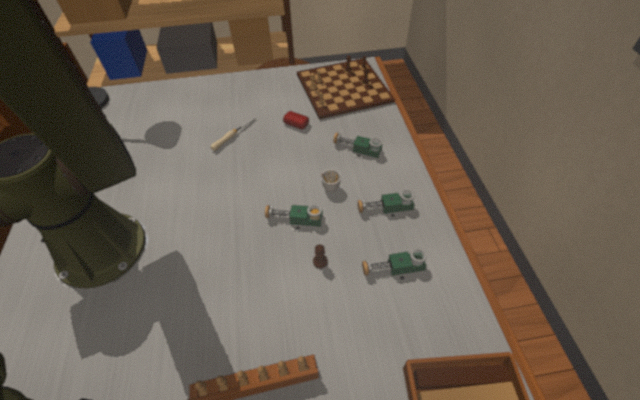

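View pics/top0.png

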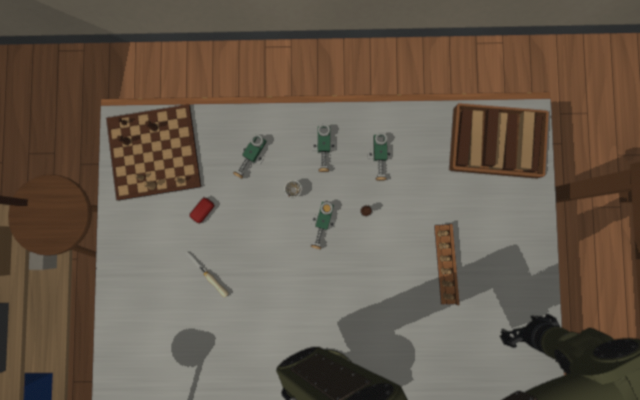

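Side and top show four dispensers. In the top view they are at (254,155), (324,145), (380,155) and (322,222). The last one is lowest in the image, so nearest the base, and it stands between the cup (293,188) and the king (366,210). I'll confirm with a crop and measure.

Run:
```python
from h import *
T=load('top0');S=load('side0')
for uv in((254,155),(324,145),(380,155),(322,222)):
    p=ray(T,*uv,0.03);print(uv,p.round(3),np.hypot(*p[:2]).round(3))
a=cv2.resize(T['pixels'][170:260,270:390],None,fx=6,fy=6,interpolation=cv2.INTER_CUBIC)[:, :, ::-1]
cv2.imwrite('pics/ct.png',a)
a=cv2.resize(S['pixels'][160:280,250:350],None,fx=5,fy=5,interpolation=cv2.INTER_CUBIC)[:,:,::-1]
cv2.imwrite('pics/cs.png',a)
```

```text
(254, 155) [0.779 0.239 0.03 ] 0.814
(324, 145) [ 0.81  -0.003  0.03 ] 0.81
(380, 155) [ 0.773 -0.196  0.03 ] 0.797
(322, 222) [0.545 0.006 0.03 ] 0.545
```

View pics/ct.png

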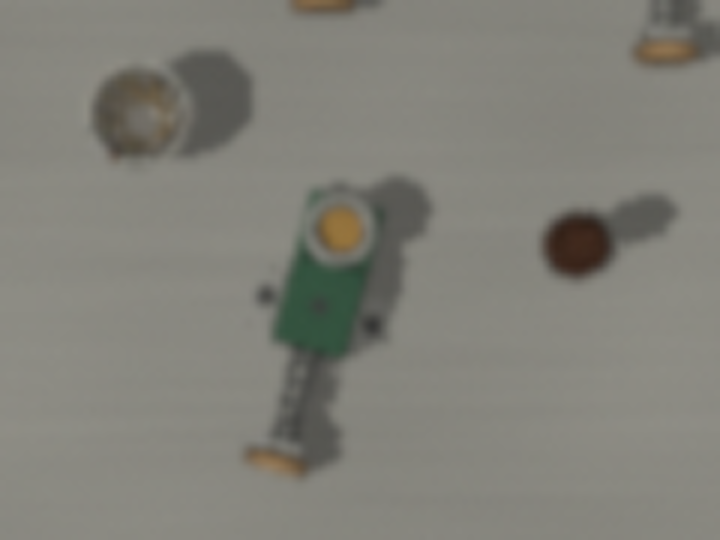

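View pics/cs.png

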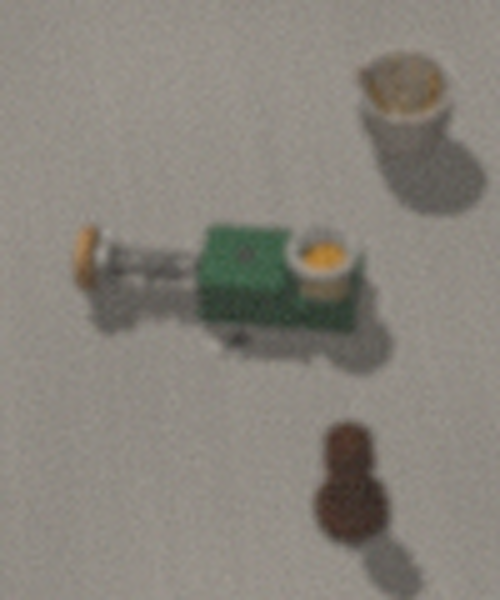

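The crops show the target has its brass stack at top-crop (341,229), its knob at (275,462), the king at (577,244) and the cup at (140,112). Next: precise positions from masks.

Run:
```python
from h import *
T=load('top0');S=load('side0')
def up(f,x0,y0,x1,y1,k=8): return cv2.resize(f['pixels'][y0:y1,x0:x1],None,fx=k,fy=k,interpolation=cv2.INTER_CUBIC)
def px(u,v,x0,y0,k=8): return (u+.5)/k-.5+x0,(v+.5)/k-.5+y0
def blobs(f,box,fn,name):
    im=up(f,*box); hsv=cv2.cvtColor(im,cv2.COLOR_RGB2HSV).astype(int)
    m=fn(hsv).astype(np.uint8)
    n,l,st,c=cv2.connectedComponentsWithStats(m)
    for i in range(1,n):
        if st[i,4]>150:
            x,y,w,h=st[i,:4]
            print(name,'c',np.round(px(*c[i],*box[:2]),2),'box',np.round(px(x,y,*box[:2]),2),np.round(px(x+w,y+h,*box[:2]),2),st[i,4]/64)
            pts=np.argwhere(l==i)[:,::-1].astype(np.float32)
            r=cv2.minAreaRect(pts); print('   rect',[tuple(np.round(px(*q,*box[:2]),1)) for q in cv2.boxPoints(r)])
bT=(290,190,345,255); bS=(255,195,335,240)
green=lambda h:(h[...,0]>60)&(h[...,0]<95)&(h[...,1]>70)
oran=lambda h:(h[...,0]>5)&(h[...,0]<25)&(h[...,1]>85)&(h[...,2]>90)
king=lambda h:((h[...,0]<15)|(h[...,0]>170))&(h[...,1]>70)&(h[...,2]<95)
for f,b,n in((T,bT,'top'),(S,bS,'side')):
    blobs(f,b,green,n+' green'); blobs(f,b,oran,n+' orange')
blobs(T,(355,195,385,225),king,'top king'); blobs(S,(300,235,340,280),king,'side king')
```

```text
top green c [322.97 220.62] box [316.06 212.06] [330.19 228.31] 140.78125
   rect [(np.float32(315.7), np.float32(226.0)), (np.float32(319.6), np.float32(211.3)), (np.float32(330.4), np.float32(214.2)), (np.float32(326.5), np.float32(228.9))]
top orange c [326.28 207.8 ] box [322.69 204.19] [329.94 211.56] 40.84375
   rect [(np.float32(321.7), np.float32(205.9)), (np.float32(328.0), np.float32(203.1)), (np.float32(330.9), np.float32(209.8)), (np.float32(324.5), np.float32(212.5))]
top orange c [315.72 246.51] box [311.56 244.94] [320.06 248.19] 15.3125
   rect [(np.float32(311.3), np.float32(246.3)), (np.float32(311.9), np.float32(244.3)), (np.float32(320.1), np.float32(246.7)), (np.float32(319.5), np.float32(248.7))]
side green c [298.46 212.03] box [290.06 205.94] [306.56 217.94] 133.71875
   rect [(np.float32(289.8), np.float32(216.8)), (np.float32(290.7), np.float32(205.5)), (np.float32(307.1), np.float32(206.7)), (np.float32(306.3), np.float32(218.0))]
side orange c [266.57 210.6 ] box [264.69 205.19] [268.69 216.81] 31.53125
   rect [(np.float32(264.3), np.float32(216.5)), (np.float32(265.3), np.float32(205.0)), (np.float32(268.8), np.float32(205.3)), (np.float32(267.7), np.float32(216.8))]
side orange c [314.37 210.84] box [310.19 208.06] [318.69 213.69] 37.59375
   rect [(np.float32(310.2), np.float32(208.1)), (np.float32(318.6), np.float32(208.1)), (np.float32(318.6), np.float32(213.6)), (np.float32(310.2), np.float32(213.6))]
top king c [365.8  210.45] box [360.81 205.94] [370.94 215.19] 72.40625
   rect [(np.float32(359.4), np.float32(208.5)), (np.float32(368.2), np.float32(204.1)), (np.float32(372.2), np.float32(212.2)), (np.float32(363.4), np.float32(216.6))]
side king c [319.12 256.74] box [313.31 244.69] [326.31 266.94] 172.59375
   rect [(np.float32(309.4), np.float32(247.0)), (np.float32(321.8), np.float32(243.7)), (np.float32(327.6), np.float32(265.0)), (np.float32(315.2), np.float32(268.3))]
```

Run:
```python
from h import *
T=load('top0');S=load('side0')
print('tube top',ray(T,326.3,207.8,.042),'side',ray(S,314.4,210.8,.042))
print('knob top',ray(T,315.7,246.5,.033),'side c',ray(S,266.5,210.6,.024))
a=ray(T,315.7,226,.039);b=ray(T,326.5,228.9,.039);m=(a+b)/2;print('back edge',m,'w',np.linalg.norm(a-b))
t=(ray(T,326.3,207.8,.042)+ray(S,314.4,210.8,.042))/2
k=ray(S,266.5,210.6,.024); d=t-m;print('yaw edge',np.degrees(np.arctan2(d[1],d[0])),np.hypot(*d[:2]));d=t-k;print('yaw knob',np.degrees(np.arctan2(d[1],d[0])),np.hypot(*d[:2]))
d=t-ray(T,315.7,246.5,.033);print('yaw knobT',np.degrees(np.arctan2(d[1],d[0])),np.hypot(*d[:2]))
e=b-a;print('yaw from edge dir',np.degrees(np.arctan2(e[1],e[0]))+90)
print('king top',ray(T,365.9,210.5,.009),'side',ray(S,320.2,260,.009))
print('king ht check',proj(S,[*ray(T,365.9,210.5,.03)[:2],0]),proj(S,[*ray(T,365.9,210.5,.03)[:2],.076]))
for z in(.0,.03,.056): print('cup',ray(T,293,188.5,z))
```

```text
tube top [ 0.59217875 -0.00936624  0.042     ] side [ 0.59335532 -0.00614257  0.042     ]
knob top [0.46171213 0.02780175 0.033     ] side c [0.45961328 0.03295453 0.024     ]
back edge [0.5258975  0.00887272 0.039     ] w 0.03784657815548231
yaw edge -13.963430593414088 0.06890570304573516
yaw knob -16.999898294668455 0.139237711739139
yaw knobT -15.179366126011079 0.13579259100802218
yaw from edge dir -15.506627135233359
king top [ 0.58385729 -0.14598227  0.009     ] side [ 0.58625909 -0.14483225  0.009     ]
king ht check (np.float64(318.85109212026833), np.float64(261.68364637808986)) (np.float64(318.00709000256336), np.float64(246.55314292174563))
cup [0.66405717 0.10673668 0.        ]
cup [0.66054851 0.10433338 0.03      ]
cup [0.65750766 0.10225052 0.056     ]
```

Target dispenser is at about (0.593,-0.008), yaw −15.5°. The sizes agree: tube to back edge 69 mm (70 expected) and tube to face 139 mm (141 expected). King is at (0.585,-0.1455), which is 135 mm aside on the right, as described. First I move behind the knob with fingers shut.

Call:
{"op": "apply_moves", "data": {
  "commands": [
    {"x":21,"y":35,"z":0,"roll":-4,"hand":0},
    {"x":42,"y":70,"z":0,"roll":-8,"hand":0},
    {"x":63,"y":105,"z":0,"roll":-12,"hand":0},
    {"x":84,"y":140,"z":0,"roll":-16,"hand":0},
    {"x":105,"y":175,"z":0,"roll":-20,"hand":0},
    {"x":126,"y":210,"z":0,"roll":-24,"hand":0},
    {"x":147,"y":245,"z":0,"roll":-28,"hand":0},
    {"x":168,"y":280,"z":0,"roll":-32,"hand":0},
    {"x":189,"y":315,"z":0,"roll":-36,"hand":0},
    {"x":205,"y":350,"z":0,"roll":-39.3,"hand":0},
    {"x":200,"y":390,"z":0,"roll":-39.3,"hand":0},
    {"x":195,"y":430,"z":0,"roll":-39.3,"hand":0},
    {"x":190,"y":470,"z":0,"roll":-39.3,"hand":0},
    {"x":185,"y":510,"z":0,"roll":-39.3,"hand":0},
    {"x":180,"y":550,"z":0,"roll":-39.3,"hand":0},
    {"x":175,"y":580,"z":0,"roll":-39.3,"hand":0},
    {"x":173,"y":590,"z":0,"roll":-39.3,"hand":0},
    {"x":173,"y":590,"z":0,"roll":-39.3,"hand":0}
  ]
}}

```text
clock: 1.9
ee_pos: [0.3941, -0.0724, 0.2314]
eef_rot: [-177.5, 0.1, -12.4]
ft_force: [-0.1, -0.2, 0.3]
opening: -0.0001
```

Call:
{"op": "apply_moves", "data": {
  "commands": [
    {"x":0,"y":0,"z":0,"roll":0,"hand":0},
    {"x":0,"y":0,"z":0,"roll":0,"hand":0},
    {"x":0,"y":0,"z":0,"roll":0,"hand":0}
  ]
}}

```text
clock: 2.2
ee_pos: [0.3948, -0.0721, 0.2313]
eef_rot: [-177.5, 0.1, -12.3]
ft_force: [-0.7, -0.7, 0.3]
opening: -0.0004
```

Call:
{"op": "apply_moves", "data": {
  "commands": [
    {"x":12,"y":30,"z":0,"roll":-3.2,"hand":0},
    {"x":18,"y":60,"z":0,"roll":-3.2,"hand":0},
    {"x":18,"y":90,"z":0,"roll":-3.2,"hand":0},
    {"x":18,"y":114,"z":0,"roll":-3.2,"hand":0},
    {"x":18,"y":114,"z":-30,"roll":-3.2,"hand":0},
    {"x":18,"y":114,"z":-70,"roll":-3.2,"hand":0},
    {"x":18,"y":114,"z":-110,"roll":-3.2,"hand":0},
    {"x":18,"y":114,"z":-140,"roll":-3.2,"hand":0},
    {"x":18,"y":114,"z":-150,"roll":-3.2,"hand":0},
    {"x":18,"y":114,"z":-150,"roll":-3.2,"hand":0},
    {"x":18,"y":114,"z":-150,"roll":-3.2,"hand":0}
  ]
}}

```text
clock: 3.3
ee_pos: [0.3889, -0.0571, 0.0895]
eef_rot: [-175.1, 0.2, -12.4]
ft_force: [0.2, 1.0, -0.2]
opening: 0.0001
```

Run:
```python
from h import *
f=grab('side','s1');o=readout.observe();print(o['ee_pos'],o['eef_rot'],proj(f,o['ee_pos']))
cv2.imwrite('pics/s1c.png',cv2.resize(f['pixels'][140:280,200:340],None,fx=4,fy=4,interpolation=cv2.INTER_CUBIC)[:,:,::-1])
```

```text
[ 0.38874374 -0.05699787  0.08896002] [-175.07124962    0.27268144  -12.43484922] (np.float64(238.0776548090995), np.float64(226.78258183758675))
```

View pics/s1c.png

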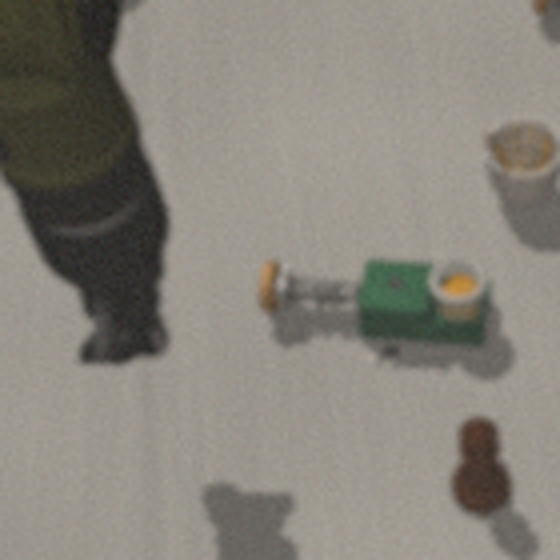

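The arm is stuck short in y, and tilted. It has not touched anything. Check the joints.

Run:
```python
from h import *
o=readout.observe();print(o['joint_positions'].round(2),o['dq'].round(2),o['clock'])
```

```text
[-12.49   2.77 -41.43  46.08   4.93 179.94] [-0.09 -1.13  1.54  2.78 -0.21  0.04] 3.35
```

Joint 6 is at its 180° limit (yaw = j1 − j6 + 180). I'll use the equivalent half-turn pose, yaw 164.5°, turning the other way.

Call:
{"op": "apply_moves", "data": {
  "commands": [
    {"x":5,"y":0,"z":20,"roll":8,"hand":0},
    {"x":10,"y":0,"z":30,"roll":16,"hand":0},
    {"x":15,"y":0,"z":30,"roll":24,"hand":0},
    {"x":20,"y":0,"z":30,"roll":32,"hand":0},
    {"x":24,"y":0,"z":30,"roll":40,"hand":0},
    {"x":24,"y":5,"z":30,"roll":48,"hand":0},
    {"x":24,"y":15,"z":30,"roll":56,"hand":0},
    {"x":24,"y":25,"z":30,"roll":64,"hand":0},
    {"x":24,"y":35,"z":30,"roll":72,"hand":0},
    {"x":24,"y":45,"z":30,"roll":80,"hand":0},
    {"x":24,"y":55,"z":30,"roll":88,"hand":0},
    {"x":24,"y":65,"z":30,"roll":96,"hand":0},
    {"x":24,"y":75,"z":30,"roll":104,"hand":0},
    {"x":24,"y":85,"z":30,"roll":112,"hand":0},
    {"x":24,"y":95,"z":30,"roll":120,"hand":0},
    {"x":24,"y":98,"z":30,"roll":128,"hand":0},
    {"x":24,"y":98,"z":30,"roll":136,"hand":0},
    {"x":24,"y":98,"z":30,"roll":144,"hand":0},
    {"x":24,"y":98,"z":30,"roll":152,"hand":0},
    {"x":24,"y":98,"z":30,"roll":160,"hand":0}
  ]
}}

```text
clock: 5.35
ee_pos: [0.4146, 0.0406, 0.1215]
eef_rot: [-175.1, 0.2, 147.9]
ft_force: [0.1, 0.4, -0.3]
opening: -0.0002
```

Call:
{"op": "apply_moves", "data": {
  "commands": [
    {"x":0,"y":0,"z":0,"roll":8,"hand":0},
    {"x":0,"y":0,"z":0,"roll":16.9,"hand":0},
    {"x":0,"y":0,"z":0,"roll":16.9,"hand":0},
    {"x":0,"y":0,"z":0,"roll":16.9,"hand":0}
  ]
}}

```text
clock: 5.75
ee_pos: [0.4144, 0.0405, 0.1213]
eef_rot: [-175.1, 0.2, 164.3]
ft_force: [-0.1, -0.5, 0.0]
opening: -0.0001
```

Call:
{"op": "apply_moves", "data": {
  "commands": [
    {"x":0,"y":0,"z":-30,"roll":0,"hand":0},
    {"x":0,"y":0,"z":-60,"roll":0,"hand":0},
    {"x":0,"y":0,"z":-85,"roll":0,"hand":0},
    {"x":0,"y":0,"z":-104,"roll":0,"hand":0},
    {"x":0,"y":0,"z":-104,"roll":0,"hand":0},
    {"x":0,"y":0,"z":-104,"roll":0,"hand":0}
  ]
}}

```text
clock: 6.35
ee_pos: [0.4141, 0.0403, 0.0169]
eef_rot: [-175.1, 0.1, 164.3]
ft_force: [1.0, 1.0, 0.1]
opening: -0.0002
```

Run:
```python
from h import *
for n in('side','top'):
    f=grab(n,n+'2');o=readout.observe();u,v=proj(f,o['ee_pos']);print(o['ee_pos'],u,v)
    b=(220,170,320,250) if n=='side' else (280,190,380,270)
    cv2.imwrite(f'pics/{n}2c.png',cv2.resize(f['pixels'][b[1]:b[3],b[0]:b[2]],None,fx=6,fy=6,interpolation=cv2.INTER_CUBIC)[:,:,::-1])
```

```text
[0.41484831 0.04045374 0.01746324] 251.10735031358246 212.16236770629868
[0.41520702 0.04054872 0.0177207 ] 312.19900200518094 260.11203166509466
```

View pics/side2c.png

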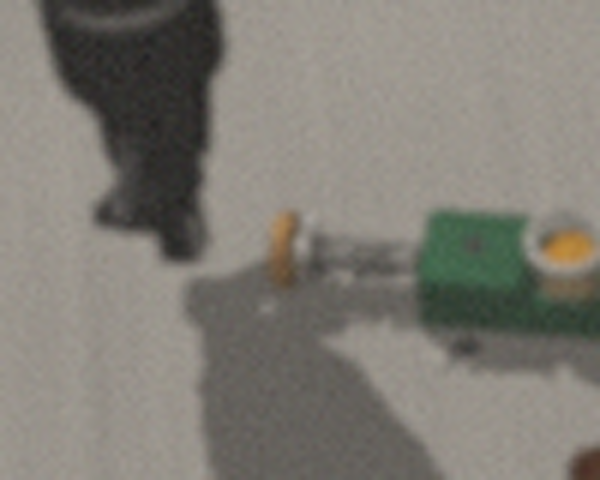

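View pics/top2c.png

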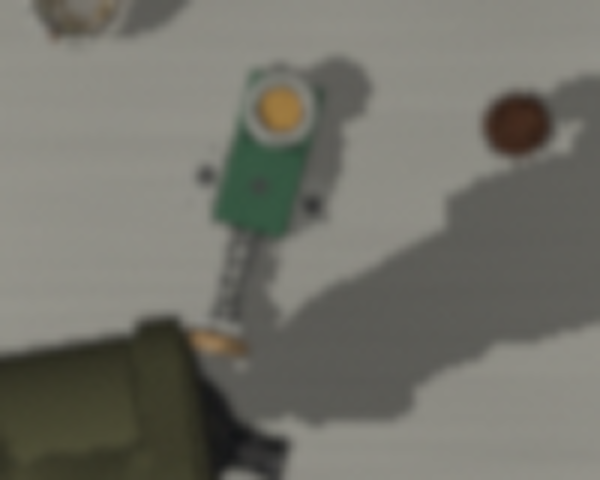

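Run:
```python
from h import *
from scipy.spatial.transform import Rotation as Ro
f=load('side2');o=readout.observe();R=Ro.from_euler('xyz',o['eef_rot'],degrees=True).as_matrix()
for n,p in dict(tip=(0,0,0),xp=(.011,0,0),xm=(-.011,0,0),yp=(0,.0145,0),ym=(0,-.0145,0),up=(0,0,-.03),upyp=(0,.03,-.03),upym=(0,-.03,-.03),b=(0,0,-.073)).items():
    u,v=proj(f,o['ee_pos']+R@np.array(p));print(n,round((u-220)*6),round((v-170)*6))
print(o['joint_positions'].round(1))
cv2.imwrite('pics/z.png',cv2.resize(f['pixels'][160:230,220:280],None,fx=8,fy=8,interpolation=cv2.INTER_LANCZOS4)[:,:,::-1].clip(0,127)*2)
```

```text
tip 187 252
xp 165 251
xm 210 254
yp 194 230
ym 180 275
up 178 210
upyp 193 164
upym 162 257
b 163 146
[  9.2  12.3 -41.8  37.7  -4.5  24.9]
```

View pics/z.png

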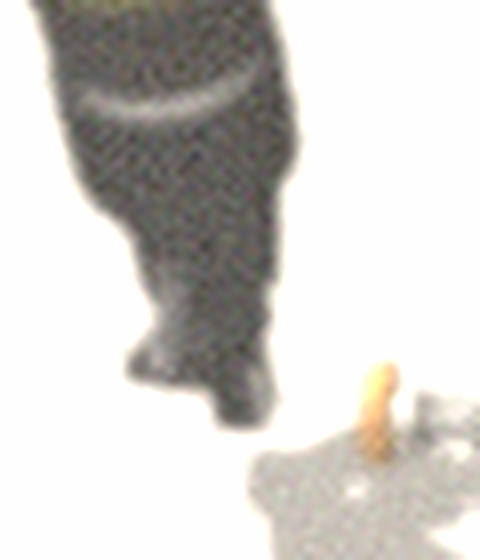

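Fingertip agrees with its projection at side (250,212). The path along the axis to the knob is clear. Press slowly.

Call:
{"op": "apply_moves", "data": {
  "commands": [
    {"x":10,"y":-2.7,"z":0,"roll":0,"hand":0},
    {"x":20,"y":-5.3,"z":0,"roll":0,"hand":0},
    {"x":27,"y":-7.2,"z":0,"roll":0,"hand":0},
    {"x":32,"y":-8.5,"z":0,"roll":0,"hand":0},
    {"x":37,"y":-9.9,"z":0,"roll":0,"hand":0},
    {"x":42,"y":-11.2,"z":0,"roll":0,"hand":0},
    {"x":47,"y":-12.5,"z":0,"roll":0,"hand":0},
    {"x":52,"y":-13.9,"z":0,"roll":0,"hand":0},
    {"x":56,"y":-14.9,"z":0,"roll":0,"hand":0},
    {"x":60,"y":-16,"z":0,"roll":0,"hand":0},
    {"x":64,"y":-17,"z":0,"roll":0,"hand":0},
    {"x":68,"y":-18.1,"z":0,"roll":0,"hand":0},
    {"x":72,"y":-19.2,"z":0,"roll":0,"hand":0},
    {"x":72,"y":-19.2,"z":0,"roll":0,"hand":0}
  ]
}}

```text
clock: 7.85
ee_pos: [0.4841, 0.0209, 0.016]
eef_rot: [-175.0, -0.1, 164.4]
ft_force: [-5.2, 0.7, 5.0]
opening: -0.0
```

Call:
{"op": "apply_moves", "data": {
  "commands": [
    {"x":2,"y":-0.5,"z":0,"roll":0,"hand":0},
    {"x":4,"y":-1,"z":0,"roll":0,"hand":0},
    {"x":6,"y":-1.6,"z":0,"roll":0,"hand":0},
    {"x":7,"y":-1.9,"z":0,"roll":0,"hand":0},
    {"x":7,"y":-1.9,"z":0,"roll":0,"hand":0}
  ]
}}

```text
clock: 8.35
ee_pos: [0.4903, 0.0191, 0.016]
eef_rot: [-175.0, -0.1, 164.4]
ft_force: [-6.5, -0.2, 5.1]
opening: 0.0002
```

Call:
{"op": "apply_moves", "data": {
  "commands": [
    {"x":2,"y":-0.5,"z":0,"roll":0,"hand":0},
    {"x":3,"y":-0.8,"z":0,"roll":0,"hand":0},
    {"x":3,"y":-0.8,"z":0,"roll":0,"hand":0}
  ]
}}

```text
clock: 8.65
ee_pos: [0.4932, 0.0183, 0.016]
eef_rot: [-175.0, -0.2, 164.4]
ft_force: [-7.0, 0.6, 5.2]
opening: -0.0001
```

Call:
{"op": "apply_moves", "data": {
  "commands": [
    {"x":2,"y":-0.5,"z":0,"roll":0,"hand":0},
    {"x":3,"y":-0.8,"z":0,"roll":0,"hand":0},
    {"x":3,"y":-0.8,"z":0,"roll":0,"hand":0}
  ]
}}

```text
clock: 8.95
ee_pos: [0.4944, 0.0179, 0.0158]
eef_rot: [-175.0, -0.3, 164.4]
ft_force: [-12.5, 2.5, 9.8]
opening: 0.0006
```

Run:
```python
from h import *
f=grab('side','side3')
b=(240,170,340,250)
cv2.imwrite('pics/side3c.png',cv2.resize(f['pixels'][b[1]:b[3],b[0]:b[2]],None,fx=6,fy=6,interpolation=cv2.INTER_CUBIC)[:,:,::-1])
```

```text
(no output)
```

View pics/side3c.png

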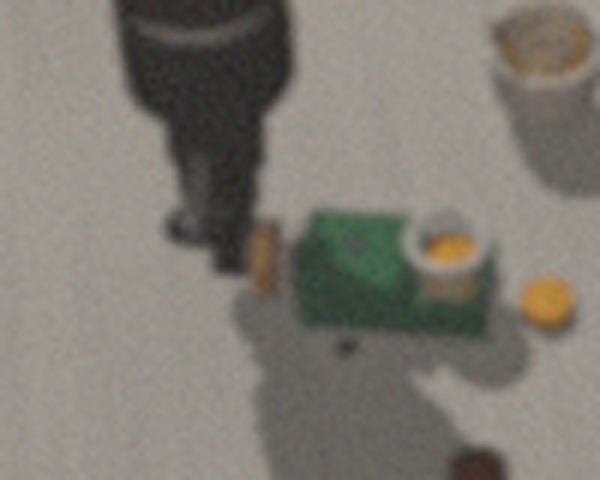

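The force jumped to 12.5 N, so the plunger is at the hard stop. The slug is out at side-crop (547,303). Retract along −u and lift.

Call:
{"op": "apply_moves", "data": {
  "commands": [
    {"x":-6,"y":1.6,"z":0,"roll":0,"hand":0},
    {"x":-14,"y":3.7,"z":0,"roll":0,"hand":0},
    {"x":-24,"y":6.4,"z":0,"roll":0,"hand":0},
    {"x":-34,"y":9,"z":0,"roll":0,"hand":0},
    {"x":-44,"y":11.7,"z":0,"roll":0,"hand":0},
    {"x":-54,"y":14.4,"z":0,"roll":0,"hand":0},
    {"x":-64,"y":17,"z":0,"roll":0,"hand":0},
    {"x":-74,"y":19.7,"z":0,"roll":0,"hand":0},
    {"x":-82,"y":21.8,"z":0,"roll":0,"hand":0},
    {"x":-82,"y":21.8,"z":20,"roll":0,"hand":0},
    {"x":-82,"y":21.8,"z":60,"roll":0,"hand":0},
    {"x":-82,"y":21.8,"z":100,"roll":0,"hand":0},
    {"x":-82,"y":21.8,"z":120,"roll":0,"hand":0},
    {"x":-82,"y":21.8,"z":120,"roll":0,"hand":0}
  ]
}}

```text
clock: 10.4
ee_pos: [0.4194, 0.04, 0.1397]
eef_rot: [-175.2, 0.5, 164.4]
ft_force: [-0.6, -0.3, -0.1]
opening: -0.0
```

```bash
cat > m.py <<'E'
from h import *
def blobs(f,box,fn,k=8,mn=3):
    im=cv2.resize(f['pixels'][box[1]:box[3],box[0]:box[2]],None,fx=k,fy=k,interpolation=cv2.INTER_CUBIC)
    m=fn(cv2.cvtColor(im,cv2.COLOR_RGB2HSV).astype(int)).astype(np.uint8)
    n,l,st,c=cv2.connectedComponentsWithStats(m)
    return [(((c[i][0]+.5)/k-.5+box[0]),((c[i][1]+.5)/k-.5+box[1]),st[i,4]/k/k) for i in range(1,n) if st[i,4]/k/k>mn]
oran=lambda h:(h[...,0]>5)&(h[...,0]<25)&(h[...,1]>85)&(h[...,2]>90)
E
python3 - <<'E'
from m import *
S=grab('side','side4');T=grab('top','top4')
for f,b in((S,(255,195,345,270)),(T,(290,180,380,255))):
    for u,v,a in blobs(f,b,oran): print(round(u,1),round(v,1),a,ray(f,u,v,.008).round(4),ray(f,u,v,.042).round(4))
f=S;b=(240,170,360,270)
cv2.imwrite('pics/side4c.png',cv2.resize(f['pixels'][b[1]:b[3],b[0]:b[2]],None,fx=5,fy=5,interpolation=cv2.INTER_CUBIC)[:,:,::-1])
E
```

```text
266.6 210.7 31.78125 [0.4587 0.0449 0.008 ] [0.4613 0.0183 0.042 ]
314.2 211.7 14.15625 [0.5948 0.0165 0.008 ] [ 0.5922 -0.0091  0.042 ]
330.8 220.0 60.859375 [ 0.6371 -0.0216  0.008 ] [ 0.6329 -0.0456  0.042 ]
329.9 195.8 38.75 [ 0.6364 -0.022   0.008 ] [ 0.633  -0.0218  0.042 ]
326.3 208.0 35.59375 [ 0.5938 -0.0093  0.008 ] [ 0.5914 -0.0094  0.042 ]
315.6 246.5 15.5 [0.4613 0.0288 0.008 ] [0.4619 0.0278 0.042 ]
```

View pics/side4c.png

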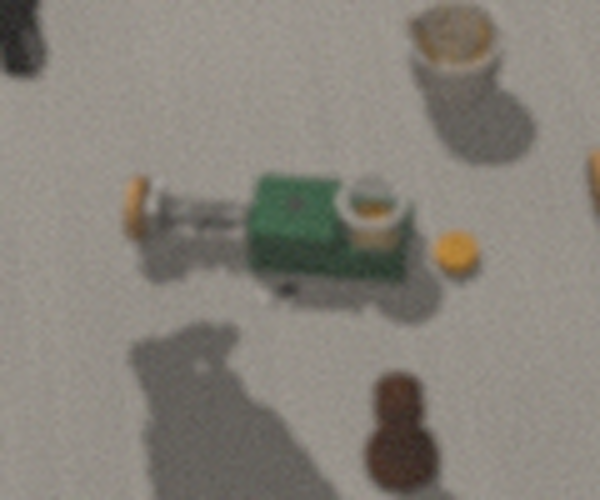

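The plunger is back out: the knob is at (266.6,210.7), as before the press. The slug is at (0.637,-0.022) in both views, 46 mm along the axis. Next I go to its cup side with yaw 74.5° and the hand slightly open as a cradle.

Call:
{"op": "apply_moves", "data": {
  "commands": [
    {"x":20,"y":-2,"z":0,"roll":-8,"hand":12},
    {"x":40,"y":-4,"z":0,"roll":-16,"hand":12},
    {"x":62,"y":-6,"z":0,"roll":-24,"hand":12},
    {"x":84,"y":-8,"z":0,"roll":-32,"hand":12},
    {"x":106,"y":-10,"z":0,"roll":-40,"hand":12},
    {"x":128,"y":-12,"z":0,"roll":-48,"hand":12},
    {"x":150,"y":-14,"z":0,"roll":-56,"hand":12},
    {"x":172,"y":-15,"z":0,"roll":-64,"hand":12},
    {"x":194,"y":-17,"z":0,"roll":-72,"hand":12},
    {"x":216,"y":-18,"z":0,"roll":-80,"hand":12},
    {"x":232,"y":-19,"z":0,"roll":-88,"hand":12},
    {"x":232,"y":-19,"z":0,"roll":-90,"hand":12},
    {"x":232,"y":-19,"z":-30,"roll":-90,"hand":12},
    {"x":232,"y":-19,"z":-60,"roll":-90,"hand":12},
    {"x":232,"y":-19,"z":-75,"roll":-90,"hand":12},
    {"x":232,"y":-19,"z":-75,"roll":-90,"hand":12}
  ]
}}

```text
clock: 12.1
ee_pos: [0.6458, 0.0205, 0.0576]
eef_rot: [-174.7, 0.3, 74.4]
ft_force: [-0.5, -0.3, -0.4]
opening: 0.0101
```

Run:
```python
from h import *
o=readout.observe();print(o['ee_pos'],o['eef_rot'],o['joint_positions'].round(1))
f=grab('side','side5')
b=(260,140,380,240)
cv2.imwrite('pics/side5c.png',cv2.resize(f['pixels'][b[1]:b[3],b[0]:b[2]],None,fx=5,fy=5,interpolation=cv2.INTER_CUBIC)[:,:,::-1])
```

```text
[0.64584521 0.02046372 0.05757978] [-174.68693143    0.25073222   74.43380967] [  1.2  33.4  -2.8  58.9   1.3 106.7]
```

View pics/side5c.png

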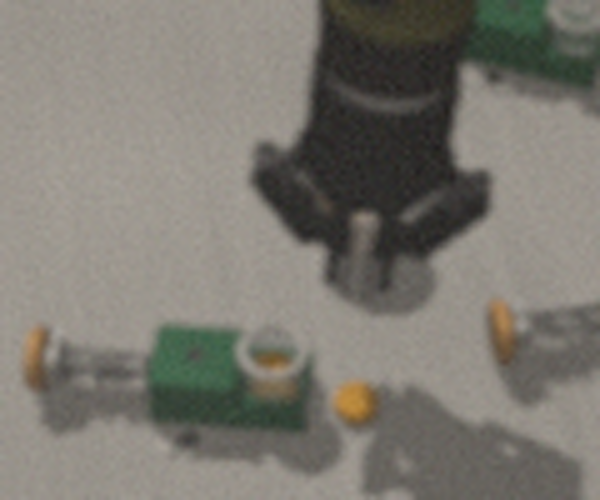

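The cradle is about 43 mm behind the slug, with all linkage well above the collar. Lower in two steps and watch the height.

Call:
{"op": "apply_moves", "data": {
  "commands": [
    {"x":5,"y":-1,"z":-15,"roll":0,"hand":12},
    {"x":5,"y":-1,"z":-30,"roll":0,"hand":12},
    {"x":5,"y":-1,"z":-40,"roll":0,"hand":12},
    {"x":5,"y":-1,"z":-44,"roll":0,"hand":12},
    {"x":5,"y":-1,"z":-44,"roll":0,"hand":12}
  ]
}}

```text
clock: 12.65
ee_pos: [0.6534, 0.0195, 0.0167]
eef_rot: [-175.0, 0.2, 74.4]
ft_force: [0.3, 0.9, 0.6]
opening: 0.0101
```

Call:
{"op": "apply_moves", "data": {
  "commands": [
    {"x":-2,"y":0,"z":-7,"roll":0,"hand":12},
    {"x":-2,"y":0,"z":-12,"roll":0,"hand":12},
    {"x":-2,"y":0,"z":-12,"roll":0,"hand":12},
    {"x":-2,"y":0,"z":-12,"roll":0,"hand":12}
  ]
}}

```text
clock: 13.05
ee_pos: [0.652, 0.0195, 0.0056]
eef_rot: [-175.1, 0.1, 74.4]
ft_force: [-0.6, 1.1, 0.7]
opening: 0.0105
```

Run:
```python
from h import *
o=readout.observe();print(o['ee_pos'],o['ft_force'])
f=grab('side','side6')
b=(290,160,370,240)
cv2.imwrite('pics/side6c.png',cv2.resize(f['pixels'][b[1]:b[3],b[0]:b[2]],None,fx=7,fy=7,interpolation=cv2.INTER_CUBIC)[:,:,::-1])
```

```text
[0.65199983 0.01948354 0.00563004] [-0.55628678  1.07444487  0.68353023]
```

View pics/side6c.png

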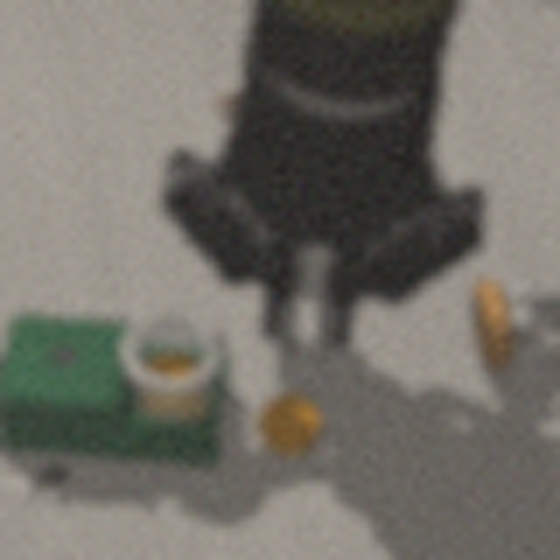

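The two tips straddle the slug's centre line, at crop (280,335) and (340,340), with the slug at (292,425). Push along −n in stages.

Call:
{"op": "apply_moves", "data": {
  "commands": [
    {"x":-1.3,"y":-4.8,"z":-1,"roll":0,"hand":12},
    {"x":-2.7,"y":-9.6,"z":-2,"roll":0,"hand":12},
    {"x":-4,"y":-14.5,"z":-2,"roll":0,"hand":12},
    {"x":-5,"y":-18,"z":-2,"roll":0,"hand":12},
    {"x":-6,"y":-22,"z":-2,"roll":0,"hand":12},
    {"x":-7.1,"y":-26,"z":-2,"roll":0,"hand":12},
    {"x":-8.2,"y":-30,"z":-2,"roll":0,"hand":12},
    {"x":-9.3,"y":-34,"z":-2,"roll":0,"hand":12},
    {"x":-10.4,"y":-38,"z":-2,"roll":0,"hand":12},
    {"x":-11.5,"y":-42,"z":-2,"roll":0,"hand":12},
    {"x":-12.6,"y":-46,"z":-2,"roll":0,"hand":12},
    {"x":-13.7,"y":-50,"z":-2,"roll":0,"hand":12},
    {"x":-14.8,"y":-54,"z":-2,"roll":0,"hand":12},
    {"x":-14.8,"y":-54,"z":-2,"roll":0,"hand":12}
  ]
}}

```text
clock: 14.5
ee_pos: [0.6371, -0.0352, 0.0036]
eef_rot: [-175.1, 0.2, 74.4]
ft_force: [0.8, -0.3, 0.2]
opening: 0.0101
```

Run:
```python
from m import *
o=readout.observe();print(o['ee_pos'],o['ft_force'])
f=grab('side','side7')
for u,v,a in blobs(f,(300,195,345,270),oran): print(round(u,1),round(v,1),a,ray(f,u,v,.008).round(4))
b=(270,180,370,280)
cv2.imwrite('pics/side7c.png',cv2.resize(f['pixels'][b[1]:b[3],b[0]:b[2]],None,fx=6,fy=6,interpolation=cv2.INTER_CUBIC)[:,:,::-1])
```

```text
[ 0.63710887 -0.03520061  0.00362624] [ 0.82877234 -0.30999119  0.20019523]
313.6 211.9 9.953125 [0.5932 0.0158 0.008 ]
330.7 230.7 61.484375 [ 0.6302 -0.0576  0.008 ]
```

View pics/side7c.png

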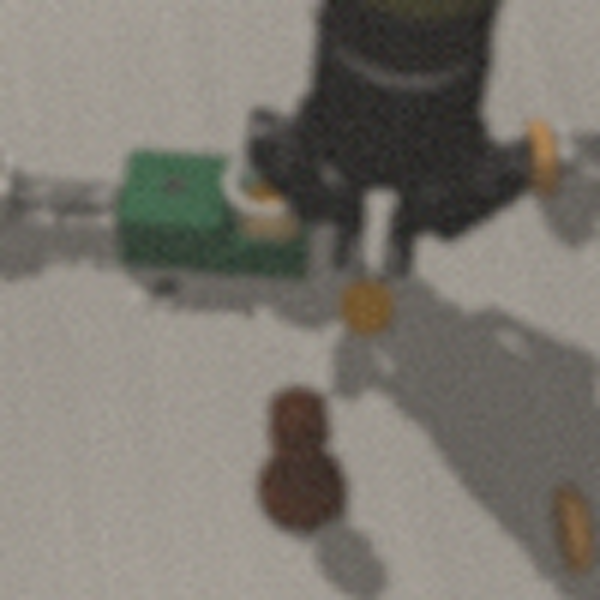

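The slug moved to (0.630,-0.058) and sits in the cradle. The king is 99 mm away. Another 57 mm along −n leaves about 44 mm centre to centre.

Call:
{"op": "apply_moves", "data": {
  "commands": [
    {"x":-1,"y":-4,"z":0,"roll":0,"hand":12},
    {"x":-2.2,"y":-8,"z":0,"roll":0,"hand":12},
    {"x":-3.3,"y":-12,"z":0,"roll":0,"hand":12},
    {"x":-4.4,"y":-16,"z":0,"roll":0,"hand":12},
    {"x":-5.5,"y":-20,"z":0,"roll":0,"hand":12},
    {"x":-6.6,"y":-24,"z":0,"roll":0,"hand":12},
    {"x":-7.8,"y":-28,"z":0,"roll":0,"hand":12},
    {"x":-8.9,"y":-32,"z":0,"roll":0,"hand":12},
    {"x":-10,"y":-36,"z":0,"roll":0,"hand":12},
    {"x":-11,"y":-40,"z":0,"roll":0,"hand":12},
    {"x":-12,"y":-43,"z":0,"roll":0,"hand":12},
    {"x":-12,"y":-43,"z":0,"roll":0,"hand":12}
  ]
}}

```text
clock: 15.75
ee_pos: [0.6251, -0.0781, 0.0036]
eef_rot: [-175.1, 0.1, 74.4]
ft_force: [-0.8, 0.3, -0.6]
opening: 0.0105
```

Run:
```python
from m import *
o=readout.observe();print(o['ee_pos'],o['ft_force'])
f=grab('side','side8')
king=lambda h:((h[...,0]<15)|(h[...,0]>170))&(h[...,1]>70)&(h[...,2]<95)
for u,v,a in blobs(f,(300,215,345,270),oran): print(round(u,1),round(v,1),a,ray(f,u,v,.008).round(4))
print(blobs(f,(300,235,340,280),king))
b=(270,180,370,280)
cv2.imwrite('pics/side8c.png',cv2.resize(f['pixels'][b[1]:b[3],b[0]:b[2]],None,fx=6,fy=6,interpolation=cv2.INTER_CUBIC)[:,:,::-1])
```

```text
[ 0.62511444 -0.07806044  0.00362822] [-0.79850586  0.25536739 -0.58609212]
329.3 244.3 64.671875 [ 0.6187 -0.1008  0.008 ]
[(np.float64(319.46125990425884), np.float64(256.8917753383955), np.float64(189.3125))]
```

View pics/side8c.png

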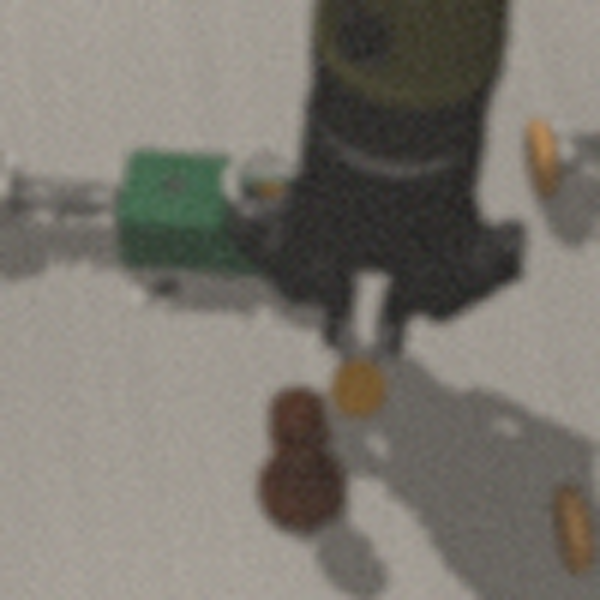

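Call:
{"op": "apply_moves", "data": {
  "commands": [
    {"x":-1,"y":-3,"z":0,"roll":0,"hand":12},
    {"x":-2,"y":-6,"z":0,"roll":0,"hand":12},
    {"x":-2.8,"y":-9,"z":0,"roll":0,"hand":12},
    {"x":-3.6,"y":-12,"z":0,"roll":0,"hand":12},
    {"x":-4,"y":-14,"z":0,"roll":0,"hand":12},
    {"x":-4,"y":-14,"z":0,"roll":0,"hand":12}
  ]
}}

```text
clock: 16.4
ee_pos: [0.6212, -0.0919, 0.0036]
eef_rot: [-175.1, 0.1, 74.4]
ft_force: [0.2, 0.8, -0.9]
opening: 0.0106
```

Run:
```python
from m import *
o=readout.observe();print(o['ee_pos'],o['ft_force'])
f=grab('side','side9')
king=lambda h:((h[...,0]<15)|(h[...,0]>170))&(h[...,1]>70)&(h[...,2]<95)
for u,v,a in blobs(f,(300,225,345,270),oran): print(round(u,1),round(v,1),a,ray(f,u,v,.008).round(4))
print(blobs(f,(300,235,340,280),king))
for q in((320.3,268.3,0),(313.3,260,.009),(327.5,260,.009)): print(ray(f,*q).round(4))
b=(270,180,370,280)
cv2.imwrite('pics/side9c.png',cv2.resize(f['pixels'][b[1]:b[3],b[0]:b[2]],None,fx=6,fy=6,interpolation=cv2.INTER_CUBIC)[:,:,::-1])
```

```text
[ 0.62117721 -0.09194879  0.00364828] [ 0.21548598  0.82825886 -0.94788772]
328.6 248.8 69.6875 [ 0.6142 -0.1143  0.008 ]
[(np.float64(319.5031867845994), np.float64(256.62168314255985), np.float64(195.203125))]
[ 0.5831 -0.1642  0.    ]
[ 0.5683 -0.1416  0.009 ]
[ 0.6052 -0.1482  0.009 ]
```

View pics/side9c.png

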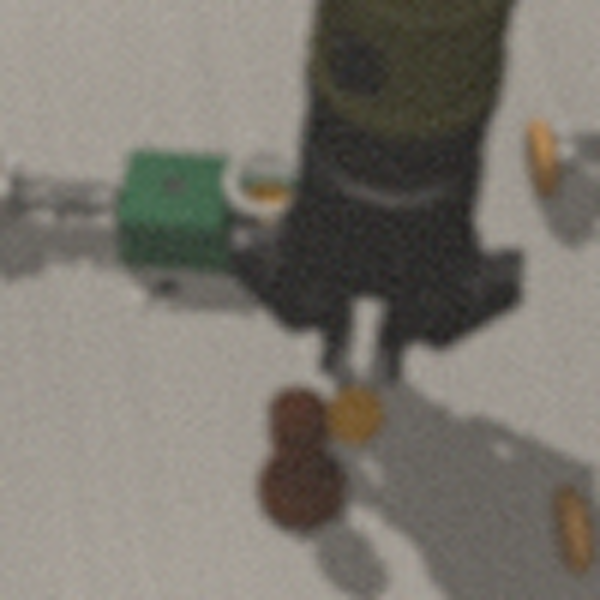

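The slug is about 42 mm from the king and the king is unmoved. Back off and lift.

Call:
{"op": "apply_moves", "data": {
  "commands": [
    {"x":1,"y":4,"z":0,"roll":0,"hand":12},
    {"x":2.5,"y":9,"z":0,"roll":0,"hand":12},
    {"x":4.5,"y":16,"z":0,"roll":0,"hand":12},
    {"x":6,"y":23,"z":0,"roll":0,"hand":12},
    {"x":8,"y":28,"z":5,"roll":0,"hand":12},
    {"x":8,"y":28,"z":30,"roll":0,"hand":12},
    {"x":8,"y":28,"z":70,"roll":0,"hand":12},
    {"x":8,"y":28,"z":110,"roll":0,"hand":12},
    {"x":8,"y":28,"z":150,"roll":0,"hand":12},
    {"x":-20,"y":50,"z":190,"roll":0,"hand":12},
    {"x":-60,"y":60,"z":210,"roll":0,"hand":12},
    {"x":-100,"y":70,"z":220,"roll":0,"hand":12},
    {"x":-140,"y":80,"z":220,"roll":0,"hand":12},
    {"x":-180,"y":90,"z":220,"roll":0,"hand":12},
    {"x":-180,"y":90,"z":220,"roll":0,"hand":12},
    {"x":-180,"y":90,"z":220,"roll":0,"hand":12}
  ]
}}

```text
clock: 18.05
ee_pos: [0.4411, -0.0011, 0.2245]
eef_rot: [-175.2, 0.1, 74.5]
ft_force: [0.5, 0.5, -0.3]
opening: 0.0104
```

Run:
```python
from m import *
o=readout.observe();print(o['ee_pos'],o['ft_force'],o['clock'])
king=lambda h:((h[...,0]<15)|(h[...,0]>170))&(h[...,1]>70)&(h[...,2]<95)
S=grab('side','sideE');T=grab('top','topE')
for u,v,a in blobs(S,(255,195,345,270),oran): print('S',round(u,1),round(v,1),a,ray(S,u,v,.008).round(4))
for u,v,a in blobs(T,(290,180,380,255),oran): print('T',round(u,1),round(v,1),a,ray(T,u,v,.008).round(4))
print(blobs(S,(300,235,340,280),king),blobs(T,(355,195,385,225),king))
```

```text
[ 0.4410916  -0.00111365  0.22448465] [ 0.52241957  0.46285855 -0.26428407] 18.05
S 266.6 210.9 32.625 [0.4585 0.0444 0.008 ]
S 314.2 211.7 13.78125 [0.5949 0.0163 0.008 ]
S 328.4 248.7 75.5625 [ 0.6137 -0.1139  0.008 ]
T 356.6 202.0 39.71875 [ 0.6137 -0.1142  0.008 ]
T 326.3 208.0 35.703125 [ 0.5938 -0.0093  0.008 ]
[(np.float64(319.34803221859704), np.float64(256.8297920065253), np.float64(191.5625))] [(np.float64(365.79189087387), np.float64(210.4578131726216), np.float64(72.59375))]
```

View pics/sideE.png

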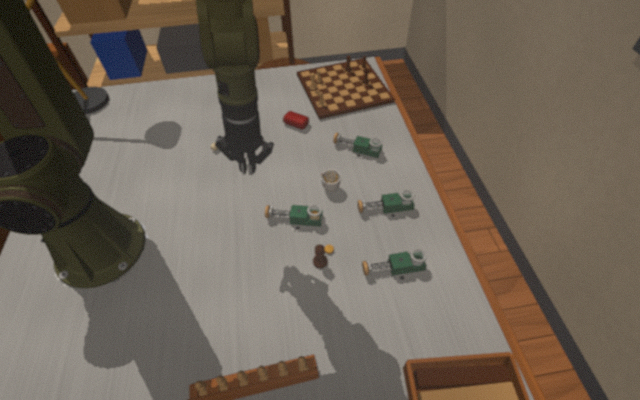

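View pics/topE.png

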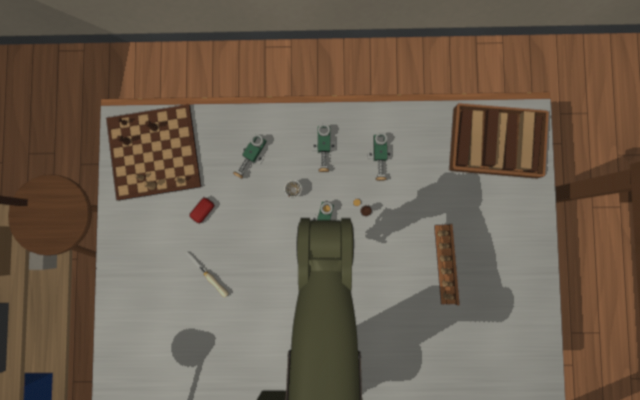

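The slug is at (0.6137,-0.114) in both views, beside the king at side (320,257) and top (366,210). The king's pixels are unchanged and the knob is at rest at (266.6,210.9). The cup, stand, gouge and sander look where they were, and the arm is clear. Hand in.

```bash
python3 -c "
from station import arm; print(arm.hand_in())"
```

```text
the job is handed in; nothing more can be done
None
```

I pressed the nearest dispenser's plunger to its hard stop once, and one slug came out. With slightly parted fingertips I then slid the slug along the counter to the king's foot, backed the arm off and handed in. The arm was clear at about 18 s of the 48 s allowed.

**Last checks:**
- **Slug:** it is at (0.614, -0.114) in both cameras. That is about 42 mm from the king's centre, or about 9 mm between edges, against the 54 mm limit.
- **King:** its image position is unchanged within 0.3 px in both views.
- **Plunger and stack:** the plunger's knob is back at its rest position. Slugs are still visible in the tube, though I could not count all three.
- **Bystanders:** the cup, stand, gouge and sanding block look unmoved. I judged this by eye and did not measure it. In the last side picture the gripper hides most of the gouge, so that one rests on the top view.

**What did not go to plan:**
- Joint 6 reached its range limit on the first approach, so I turned the hand half a turn and approached again.
- That left a 5° wrist tilt for the rest of the job, which did no harm.
- The two cameras disagreed by about 3 mm on the tube's position.

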